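Return the lunch tin through the chute flap

ROBOT

A 6-joint arm with a two-finger parallel gripper is mounted at the origin on the work surface. World frame = base frame: x ahead of the robot, y to its left, z up, the work surface at z = 0. Lengths are in m, angles in rad, forces in N, time in s.
With the tool pointing down it reaches from about 0.35 to 0.775 m from the base axis. Payload 5.5 kg.
Tool frame: the origin (TCP) lies on the centre line of the jaws, within the pads' length; the fingertips stand 11 mm ahead of it and the grasp point (between the pads) lies 8 mm behind it (env.tip_extent is the distance from the TCP to the fingertips, in m); z points along the fingers, y is the line along which they close (so a half turn about z gives the same grasp; the last joint's range is limited). The gripper opens to 85 mm and grips with 20 to 120 N. Pads are 22 mm wide; open, the fingers measure 114 mm over their backs; the gripper's body (76 mm by 85 mm) begins 54 mm behind the grasp point. The pads swing forward as they close: fully open they stand 13 mm farther back than shut.
Start: joints at [1.209, 0.313, 0.046, 1.304, 0, 1.431], TCP at [0.127, 0.561, 0.219] pointing down, gripper open.
Joint ranges: [-2.76, 2.76], [-0.86, 1.69], [-1.03, 1.26], [-2.2, 2.34], [-1.47, 1.5], [-3.14, 3.14]. Speed limits (rad/s): [2.57, 2.57, 3.14, 3.14, 3.14, 3.14].

INTERFACE

Orientations are given as a unit quaternion [w, x, y, z].
In Python, from workcell import env gives the robot as it stands.
- The arm moves only by the shell command python3 -m jog 'ROWS' [FORCE]. ROWS is JSON, a list of rows, each a list of 5 numbers: the gripper's target within -1 to 1 (shut at 1, half-way at 0, fully open at -1), then the shift along the tool's x, y, z in m, then the turn about the tool's z in degrees. In form: [[fingers, tx, ty, tz, turn], ...]. A call has 1 to 5 rows; each row shifts and turns the commanded pose from where the row before left it, along the tool's axes as they then stand; what a row does not reach is not made up. A row lasts 1/12 s, in which the tool goes at most 41.7 mm and 7.16 degrees, less where a joint would pass 70% of its speed; a pose out of reach is approached as far as the arm can. A call is refused whole if a number of a shift passes 0.0417 or a number of a turn 7.16, either way. A call with a gripper value outside its range is refused whole. The fingers move at their own pace and stop on an object; FORCE is the grip in N (left out, the last holds). Time passes only in rows, so rows that do not move let the fingers close. It gives the time, the measured TCP pose, the force, the opening and the grip force at its end, in the units of the state.
- env.get_state(): the state, without advancing time (a new reading comes with each control period).
- env.read_camera(name): name is "scene" or "top" or "wrist"; returns a dict with "img" (400x640x3 uint8, red, green, blue), "fov_y" (degrees; the focal length in pixels is half the picture's height over the tangent of half this angle, whatever the lens; pixels are square), "cx", "cy" (the principal point, pixels), "D" ([k1, k2, p1, p2, k3] as OpenCV has them; the pictures are not rectified), "T" (4x4, takes a point from camera to world coordinates). Camera axes: x right, y up, looking along -z (the intrinsics and any distortion apply to the point x, -y, -z); pixel columns grow to the right and rows downward; lengths in m; the calibration is good to about 2 mm. A picture is of the moment at which its call begins. There is no depth.
- env.hand_in(): hands the job in; it is judged then, once.
The state is a dict: "clock": time; "joint_pos": joint angles; "qvel": joint speeds; "tau": joint torques, N m; "tcp_pos": TCP position; "orientation": TCP orientation; "wrist_force": force on the tool from outside, world axes, zero at the start; "ft_torque": the same for the moment, N m; "finger_gap": finger opening in m; "grip_force": force on a finger pad.
Only numpy, scipy, OpenCV 4.12 (cv2) and the standard library are available. Lean on these libraries where they do the work, as an engineer would, in place of code of your own. Each camera call takes 0.05 s, during which the arm holds its last target. There are 200 camera calls.

TASK

Send the lidded lunch tin down the return chute: with the fingertips or the outside of the fingers, push it along the feed tray until it is in line with the opening, then push it on through the hanging flap until it slides away down the chute, and draw the fingers back so that the flap falls shut behind it. Push only, never lift the tin, and do not disturb the small bowl on the tray or anything else around.

Things in the scene. Friction and masses are not known exactly. Their poses are not given: they have to be found in the camera images.
- tin_center (a point): centre (half-way up) of the lunch tin: bare metal, white lid, 110 mm long (its x axis) x 76 mm wide (y) x 38 mm high (z up), rounded edges, 0.2 to 0.45 kg. It lies flat on the tray, left or right of the opening, its long side within about 17 degrees of the chute's x axis. It slides easily (under 2 N). Two spread fingers pushing on one face keep it square to them.
- chute: return chute, a fixed steel cabinet with a feed tray in front. Origin at table height under the lip (the inner edge of the tray), half-way across; x axis level, into the chute (the way the tin goes, roughly away from the robot), y left, z up. Cabinet 340 mm wide, its top (clear in the middle) 192 mm above the table, from x = -18 to 184 mm.
- tray (a point): middle of the flat feed tray's top, 110 mm above the table, 113 mm before the lip; axes as the chute's. The tray is 340 mm wide without rims, and runs from 113 mm in front of this point (robot side) to 113 mm behind it (the lip). Nothing stands over the tray before the front panel.
- opening (a point): middle of the opening's bottom edge, at tray height, in the plane of the hanging flap, 10 mm before the lip; axes as the chute's. The opening is 124 mm wide and 72 mm high, in a front panel 8 mm thick (its front 8 mm before this point) as wide as the tray and 82 mm high above it.
- lip (a point): middle of the lip, the tray's inner edge, at tray height; axes as the chute's. From it polished steel 136 mm wide descends at 30 degrees to an end wall 180 mm past the lip, under a cover 78 mm above tray level. Once its centre is about 10 mm past the lip, the tin tips, slides down by its own weight and rests on the slope against the end wall, its centre about 120 mm past the lip.
- flap (a joint): angle of the metal flap that hangs in the opening from a pin along its top edge, 69 mm above the tray; 118 mm wide, 66 mm from pin to lower edge, 90 g. 0 = hanging shut; grows as its lower edge swings inward (chute +x) and up, at most 1.5 rad. It cannot swing outward and falls shut by its own weight; under 1 N opens it.
- flap_edge (a point): middle of the lower edge of the flap
- bowl: small round steel sauce bowl, 66 mm across the rim and 36 mm high, 90 g, origin under its centre; it stands on the tray on the other side of the opening from the tin and must stay there
- shaker: small clear jar with a metal cap, 40 mm across and 75 mm high, on top of the chute cabinet on its left part; leave alone
- squeeze: white bottle, 56 mm across, 170 mm high, standing on the table to the right of the chute, farther back; leave alone
- papercup: paper-white cup, 72 mm across, 75 mm high, on the table to the left of the chute; leave alone
- mug: steel cup, 74 mm across, 85 mm high, on the table to the left of the chute, farther back; leave alone
- mixbowl: steel mixing bowl, 150 mm across, 60 mm high, on the table to the right of the chute, nearer the robot; leave alone
Mind the look-alikes: they are no part of the job. There is more than one size of the part that bears tin_center; the job needs the middle-sized.

How it is judged:
On the way, in this order (a step that is already met when the one before it is completed fails the run):
1. the tin is in the opening and holds the flap pushed open (value of joint flap above 0.3 rad and x of tin_center in the frame of chute between -0.065 and 0.05 m and y of tin_center in the frame of chute between -0.04 and 0.04 m), for 0.1 s.
2. the tin is wholly past the flap, on the chute (x of tin_center in the frame of chute above 0.07 m and z of tin_center in the frame of chute below 0.105 m), for 0.1 s.
At the end, for the whole second after the job is handed in: The tin lies at rest, upright, on the chute wholly past the flap (its centre 70 mm or more beyond the lip and below tray level), the flap hangs shut (within 0.08 rad), and the small bowl is within 30 mm of where it stood (all of step 2 and x of tin_center in the frame of chute below 0.18 m and y of tin_center in the frame of chute between -0.07 and 0.07 m and angle between tin_center's own z axis and vertical below 0.8 rad and linear speed of tin below 0.03 m/s and value of joint flap below 0.08 rad and distance of bowl from where it was at the start of the episode below 0.03 m); the robot touches nothing.
It fails at once if the tin is lifted off the tray (centre more than 20 mm above where it rides) (z of tin_center in the frame of chute above 0.149 m).
It fails at once if the tin falls off the tray or is overturned (angle between tin_center's own z axis and vertical above 1 rad or (z of tin_center in the frame of chute below 0.08 m and x of tin_center in the frame of chute below 0 m)).
It fails at once if the small bowl is pushed more than 30 mm, lifted or tipped (distance of bowl from where it was at the start of the episode above 0.03 m or angle between bowl's own z axis and vertical above 0.5 rad).
It fails at once if another thing is moved more than 30 mm (distance of any of shaker, squeeze, papercup, mug, mixbowl from where it was at the start of the episode above 0.03 m).
It also fails if it takes over 48 s, if anything falls off the work surface, if the arm or the gripper's body presses on something with over 40 N, if the wrist force passes 120 N, or if a joint passes its speed limit or range.

## Working session

There is one attempt and no reset: what is moved stays moved. The work goes in short steps, Python scripts to look and compute and a shell command to move; the robot and the scene stay as the last step left them, time stands still between calls to the robot, and variables do not carry over. Pictures are saved under pics/ and viewed, at most 10 in all, crops included, and the job is handed in when it is done.

```bash
mkdir -p pics
cat > h.py <<'E'
import numpy as np, cv2
from workcell import env
def cam(n):
    c=env.read_camera(n); h=c["img"].shape[0]; f=h/2/np.tan(np.radians(c["fov_y"])/2)
    c["K"]=np.array([[f,0,c["cx"]],[0,f,c["cy"]],[0,0,1]]); c["D"]=np.array(c["D"],float); c["T"]=np.array(c["T"]); return c
def ray(c,px,z):
    p=cv2.undistortPoints(np.array(px,float).reshape(-1,1,2),c["K"],c["D"])[:,0]
    d=np.c_[p[:,0],-p[:,1],-np.ones(len(p))]@c["T"][:3,:3].T; o=c["T"][:3,3]
    return o+d*((z-o[2])/d[:,2])[:,None]
def proj(c,P):
    q=(np.array(P,float)-c["T"][:3,3])@c["T"][:3,:3]; q=q*[1,-1,-1]
    return cv2.projectPoints(q,np.zeros(3),np.zeros(3),c["K"],c["D"])[0][:,0]
E
python3 - <<'E'
from h import *
for n in("scene","top"):
    c=cam(n); cv2.imwrite(f"pics/{n}0.png",c["img"][:,:,::-1]); print(n,c["T"].round(3).tolist(),c["fov_y"],c["D"])
s=env.get_state(); print(s["tcp_pos"],s["orientation"],s["clock"])
E
```

```text
scene [[0.314, -0.832, 0.458, 0.999], [0.949, 0.275, -0.151, -0.172], [-0.0, 0.482, 0.876, 1.073], [0.0, 0.0, 0.0, 1.0]] 57.26340657506254 [-0.07052777  0.          0.          0.          0.        ]
top [[-0.007, 0.982, -0.19, 0.186], [-1.0, -0.005, 0.012, 0.005], [0.011, 0.19, 0.982, 1.777], [0.0, 0.0, 0.0, 1.0]] 44.282629300570434 [-0.01114955  0.          0.          0.          0.        ]
[0.12634813 0.5604671  0.21856432] [-1.95308050e-04  1.10677754e-01  9.93855999e-01 -8.06246929e-04] 0.1
```

View pics/scene0.png

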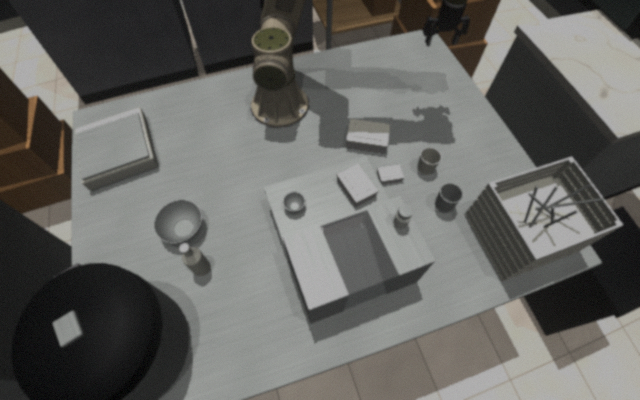

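View pics/top0.png

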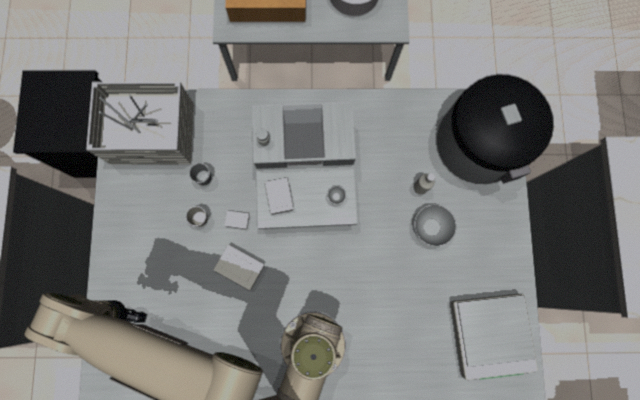

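Three white-lidded boxes appear in the top view: (278,195) on the tray, a smaller one at (237,219) and a larger one at (240,266), both on the table. The one on the tray fits: it is middle-sized, lies left of the opening, and the bowl at (337,195) is on the other side. I'll confirm in an enlarged crop.

Run:
```python
from h import *
c=cam("top"); im=c["img"][90:290,180:380,::-1]
im=cv2.resize(im,(600,600),interpolation=cv2.INTER_CUBIC); cv2.imwrite("pics/crop1.png",cv2.convertScaleAbs(im,alpha=1.2))
```

```text
(no output)
```

View pics/crop1.png

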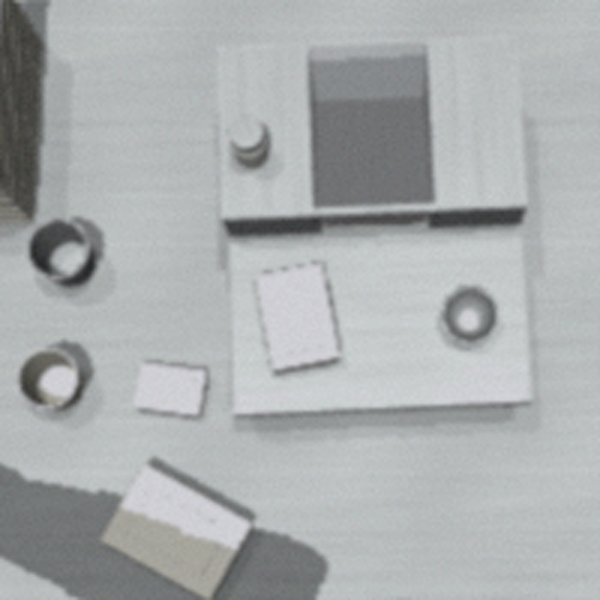

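The tray box is about twice the size of the one at crop (172,388) and smaller than the one at (180,530). Its lid corners in the crop are (255,271), (323,262), (341,358) and (274,371). The tray front edge runs (234,413)–(531,401), and the cabinet roof front edge (222,219)–(525,208). Next step is turning these into positions.

Run:
```python
from h import *
c=cam("top"); q=lambda L:[((u+.5)/3-.5+180,(v+.5)/3-.5+90) for u,v in L]
tin=ray(c,q([(255,271),(323,262),(341,358),(274,371)]),.148)
tr=ray(c,q([(234,413),(531,401)]),.110); rf=ray(c,q([(222,219),(525,208),(521,40),(218,47)]),.192)
bw=ray(c,q([(470,313)]),.146)
print("tin",tin.round(4)[:,:2].tolist(),tin.mean(0)); e=lambda a,b:np.linalg.norm(tin[a]-tin[b])
print([e(0,1),e(1,2),e(2,3),e(3,0)])
print("tray",tr.round(4).tolist(),np.linalg.norm(tr[0]-tr[1])); print("roof",rf.round(4).tolist()); print("bowl",bw)
# chute frame fit: model corners -> world (2D rigid)
M=np.array([[-.226,.17],[-.226,-.17],[-.018,.17],[-.018,-.17],[.184,-.17],[.184,.17]]);W=np.r_[tr,rf][:,:2]
m0,w0=M.mean(0),W.mean(0);H=(M-m0).T@(W-w0);th=np.arctan2(H[0,1]-H[1,0],H[0,0]+H[1,1])
R=np.array([[np.cos(th),-np.sin(th)],[np.sin(th),np.cos(th)]]);t=w0-R@m0
print("chute",t,np.degrees(th),"res",((M@R.T+t)-W).round(4).tolist())
print("tin in chute",((tin[:,:2]-t)@R).round(4).tolist(),((tin.mean(0)[:2]-t)@R),"bowl",(bw[:,:2]-t)@R)
np.savez("ch.npz",R=R,t=t)
# verify in scene
s=cam("scene"); im=s["img"][:,:,::-1].copy()
P=[[*(R@m+t),z] for m,z in zip(M,[.11,.11,.192,.192,.192,.192])]+[[*p[:2],.148] for p in tin]+[[*(R@np.array(a)+t),.11] for a in[(-.018,.062),(-.018,-.062)]]
for p in proj(s,P): cv2.circle(im,tuple(int(round(8*v)) for v in p),8,(0,0,255),-1,cv2.LINE_AA,3)
cv2.imwrite("pics/sc1.png",cv2.resize(im[140:330,250:450],(800,600)[:1]*1+(760,),interpolation=cv2.INTER_CUBIC)[:600,:] )
print(env.get_state()["clock"])
```

```text
tin [[0.5535, 0.1597], [0.5636, 0.0829], [0.4533, 0.0623], [0.439, 0.1371]] [0.50233117 0.11051852 0.148     ]
[np.float64(0.07747824125390207), np.float64(0.1121518407084086), np.float64(0.07609362796540092), np.float64(0.11669190530384145)]
tray [[0.3969, 0.185, 0.11], [0.4088, -0.1529, 0.11]] 0.33817629169434815
roof [[0.6027, 0.1929, 0.192], [0.614, -0.1433, 0.192], [0.8115, -0.1431, 0.192], [0.804, 0.201, 0.192]]
bowl [[ 0.50432107 -0.08290242  0.146     ]]
chute [0.62630829 0.0238699 ] 1.7758139856588981 res [[-0.0017, 0.0018], [-0.0031, -0.0001], [0.0003, 0.0003], [-0.0004, -0.0033], [0.004, 0.0028], [0.0009, -0.0015]]
tin in chute [[-0.0686, 0.1381], [-0.0609, 0.061], [-0.1717, 0.0438], [-0.1837, 0.1189]] [-0.12123244  0.09044891] bowl [[-0.12523738 -0.1029408 ]]
0.25
```

View pics/sc1.png

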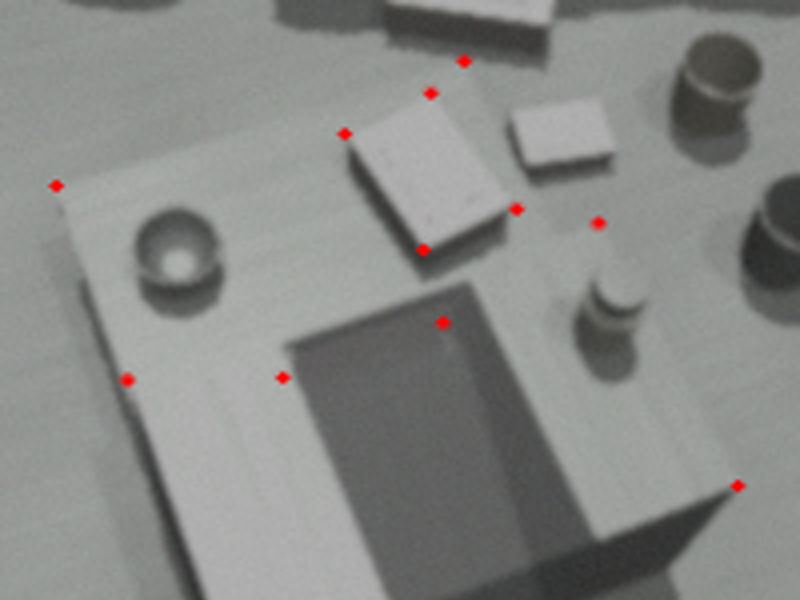

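The geometry is consistent. The tin measures 76–77 × 112–117 mm. Its centre in the chute frame is about (-121, 90) mm with a yaw of about +9°. The bowl is at (-125, -103) mm. I'll first turn the tool so the finger line lies along the tin's long side.

```bash
cat > d.py <<'E'
import sys; from h import *
# args: chute x, chute y, world z, desired tool-y yaw in chute frame (deg)
th=np.radians(1.9);R=np.array([[np.cos(th),-np.sin(th)],[np.sin(th),np.cos(th)]]);t=np.array([.626,.024])
def where():
    s=env.get_state();w,x,y,z=s["orientation"];from scipy.spatial.transform import Rotation as Q
    A=Q.from_quat([x,y,z,w]).as_matrix();return s,A
def go(a):
    s,A=where();p=s["tcp_pos"];c=R.T@(p[:2]-t)
    print("clk %.2f"%s["clock"],"chute xy",c.round(4),"z",round(p[2],4),"yawy_ch",round(np.degrees(np.arctan2(A[1,1],A[0,1]))-1.9,2),"F",np.round(s["wrist_force"],1),"gap",round(s["finger_gap"],4),"j",np.round(s["joint_pos"],2))
    if len(a)>=3: print("tool delta",(A.T@(np.r_[R@np.array(a[:2])+t,a[2]]-p)).round(4))
go([float(v) for v in sys.argv[1:]])
E
python3 -m jog '[[0,0,0,0,6.64],[0,0,0,0,6.64],[0,0,0,0,6.64],[0,0,0,0,6.64],[0,0,0,0,6.64]]'
python3 -m jog '[[0,0,0,0,6.64],[0,0,0,0,6.64],[0,0,0,0,6.64],[0,0,0,0,6.64],[0,0,0,0,6.64]]'
python3 -m jog '[[0,0,0,0,0],[0,0,0,0,0]]'
python3 d.py -.1335 .172 .219; python3 -c "from workcell import env;print(env.tip_extent)"
```

```text
clock: 0.67
tcp_pos: [0.1265, 0.5609, 0.2193]
orientation: [0.0, 0.393, 0.92, -0.0]
wrist_force: [-0.6, -0.6, -0.2]
finger_gap: 0.0429
grip_force: 0.0
clock: 1.08
tcp_pos: [0.1265, 0.5609, 0.2193]
orientation: [0.0, 0.639, 0.769, -0.0]
wrist_force: [0.1, -0.2, 1.5]
finger_gap: 0.0425
grip_force: 0.0
clock: 1.25
tcp_pos: [0.1265, 0.5609, 0.2193]
orientation: [0.0, 0.636, 0.772, -0.0]
wrist_force: [0.8, -1.1, 0.7]
finger_gap: 0.0426
grip_force: 0.0
clk 1.25 chute xy [-0.4814  0.5532] z 0.2193 yawy_ch 9.18 F [ 0.8 -1.1  0.7] gap 0.0426 j [1.21 0.31 0.05 1.3  0.   2.59]
tool delta [-4.318e-01  2.827e-01  3.000e-04]
0.011
```

```bash
python3 -m jog '[[0,-0.034,0.022,0,0],[0,-0.034,0.022,0,0],[0,-0.034,0.022,0,0],[0,-0.034,0.022,0,0],[0,-0.034,0.022,0,0]]' >/dev/null
python3 -m jog '[[0,-0.034,0.022,0,0],[0,-0.034,0.022,0,0],[0,-0.034,0.022,0,0],[0,-0.034,0.022,0,0],[0,-0.034,0.022,0,0]]' >/dev/null
python3 -m jog '[[0,-0.034,0.022,0,0],[0,-0.034,0.022,0,0],[0,0,0,0,0],[0,0,0,0,0]]' 
python3 d.py -.1335 .172 .135
```

```text
clock: 2.42
tcp_pos: [0.4641, 0.2084, 0.2191]
orientation: [-0.0, 0.638, 0.77, -0.0]
wrist_force: [-0.4, -0.3, 1.3]
finger_gap: 0.0429
grip_force: 0.0
clk 2.42 chute xy [-0.1557  0.1897] z 0.2191 yawy_ch 8.87 F [-0.4 -0.3  1.3] gap 0.0429 j [ 0.26  0.19 -0.12  1.26  0.    1.65]
tool delta [-0.0209  0.0192  0.0841]
```

```bash
python3 -m jog '[[0,-0.01,0.019,0.02,0],[0,-0.005,0,0.03,0],[0,0,0,0.034,0],[0,0,0,0,0],[0,0,0,0,0]]' 
python3 d.py -.1335 .172 .135
python3 - <<'E'
from h import *
c=cam("top"); a=c["img"][130:260,210:370,::-1]; a=cv2.resize(a,(640,520),interpolation=cv2.INTER_CUBIC)
cv2.imwrite("pics/p2.png",a)
E
```

```text
clock: 2.83
tcp_pos: [0.4816, 0.1996, 0.1342]
orientation: [-0.002, 0.636, 0.772, -0.002]
wrist_force: [-0.7, -0.5, 1.4]
finger_gap: 0.0425
grip_force: 0.0
clk 2.83 chute xy [-0.1385  0.1803] z 0.1342 yawy_ch 9.16 F [-0.7 -0.5  1.4] gap 0.0425 j [ 0.24  0.26 -0.24  1.07  0.    1.62]
tool delta [-0.009   0.0036 -0.0008]
```

View pics/p2.png

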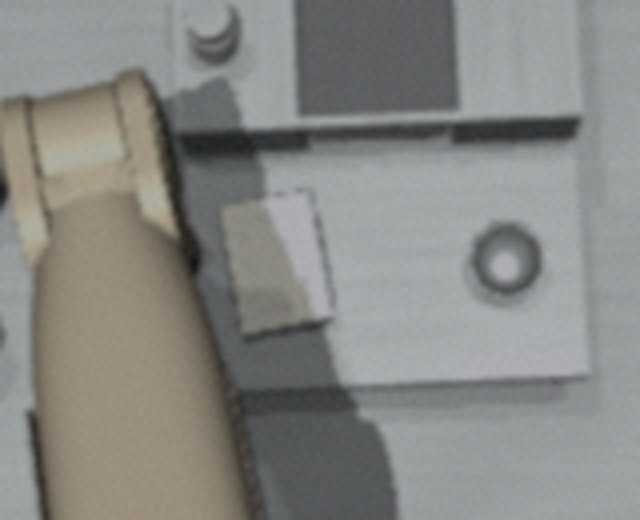

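The tin is still untouched, and the hand stands left of it outside the tray edge. Now the sideways push, squaring it up as it goes.

```bash
python3 -m jog '[[0,-0.012,0.002,0,0],[0,-0.012,0,0,0],[0,-0.012,0,0,0],[0,-0.006,0,0,0],[0,-0.006,0,0,0]]' >/dev/null
python3 -m jog '[[0,-0.006,0,0,1],[0,-0.006,0,0,1],[0,-0.006,0,0,1],[0,-0.006,0,0,1],[0,-0.006,0,0,1]]' >/dev/null
python3 -m jog '[[0,-0.006,0,0,1],[0,-0.006,0,0,1],[0,-0.006,0,0,1],[0,-0.006,0,0,1],[0,-0.006,0,0,0.2]]' 
python3 d.py -.125 .049 .135
python3 - <<'E'
from h import *
c=cam("top"); a=c["img"][130:260,210:370,::-1]; a=cv2.resize(a,(640,520),interpolation=cv2.INTER_CUBIC)
cv2.imwrite("pics/p3.png",a)
E
```

```text
clock: 4.13
tcp_pos: [0.5021, 0.0922, 0.1354]
orientation: [-0.0, 0.697, 0.717, 0.0]
wrist_force: [0.2, 0.3, 1.0]
finger_gap: 0.0425
grip_force: 0.0
clk 4.13 chute xy [-0.1216  0.0723] z 0.1354 yawy_ch -0.27 F [0.2 0.3 1. ] gap 0.0425 j [ 0.02  0.23 -0.27  1.06  0.    1.57]
tool delta [-0.0233 -0.0033  0.0004]
```

View pics/p3.png

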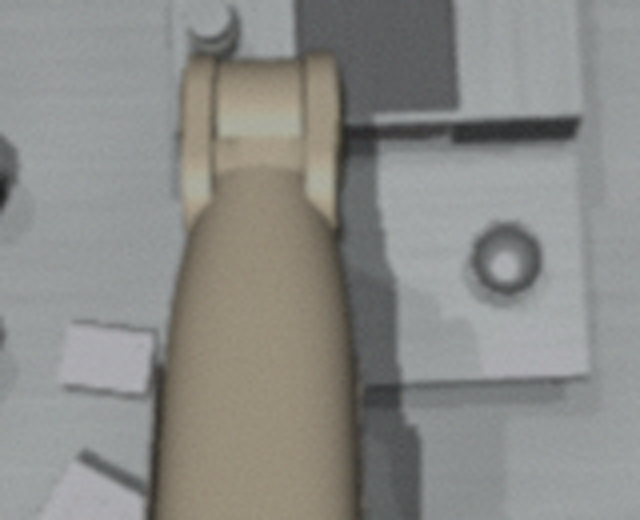

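The arm hides the tin from above, and the bowl is still at its place. I'll finish the push, back off and rise, then look with the wrist camera.

```bash
python3 -m jog '[[0,-0.005,0,0,-0.3],[0,-0.005,0,0,0],[0,-0.005,0,0,0],[0,-0.005,0,0,0],[0,-0.003,0,0,0]]' >/dev/null
python3 -m jog '[[0,0,0,0,0],[0,0,0,0,0]]'; python3 d.py -.125 .049 .135
python3 -m jog '[[0,0.02,0,0,0],[0,0.03,0,-0.02,0],[0,0.03,0,-0.04,0],[0,0.03,0,-0.04,0],[0,0,0,0,0]]'
python3 - <<'E'
from h import *
for n in("scene","wrist"):
    c=cam(n); cv2.imwrite(f"pics/{n}4.png",c["img"][:,:,::-1])
    if n=="scene": a=c["img"][140:260,250:410,::-1]; a=cv2.resize(a,(640,480),interpolation=cv2.INTER_CUBIC); cv2.imwrite("pics/sc4.png",a)
E
```

```text
clock: 4.77
tcp_pos: [0.5028, 0.0696, 0.1354]
orientation: [-0.0, 0.695, 0.719, 0.0]
wrist_force: [-0.8, -0.7, -0.1]
finger_gap: 0.0427
grip_force: 0.0
clk 4.77 chute xy [-0.1216  0.0496] z 0.1354 yawy_ch 0.07 F [-0.8 -0.7 -0.1] gap 0.0427 j [-0.02  0.23 -0.28  1.06  0.    1.52]
tool delta [-0.0006 -0.0034  0.0004]
clock: 5.18
tcp_pos: [0.5021, 0.174, 0.2286]
orientation: [0.002, 0.693, 0.721, 0.005]
wrist_force: [1.0, -0.1, 0.7]
finger_gap: 0.0426
grip_force: 0.0
```

View pics/sc4.png

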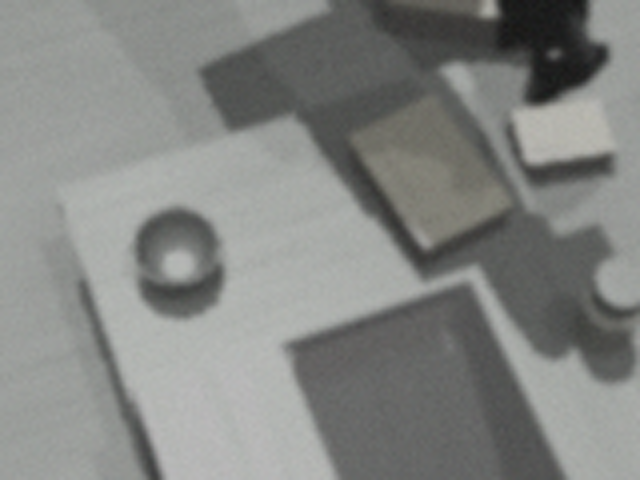

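The tin has not moved: its corners in this crop match those before the push. The fingers must have passed over or beside it, so I'll check where the fingertips project.

Run:
```python
from h import *
s=env.get_state(); p=np.array(s["tcp_pos"]); print(s["clock"],p)
c=cam("scene"); w=cam("wrist")
from scipy.spatial.transform import Rotation as Q
o=s["orientation"];A=Q.from_quat([o[1],o[2],o[3],o[0]]).as_matrix()
P=[p+A@np.array([0,y,.011]) for y in(-.03,.03)]
print(proj(c,P),proj(w,P)); print(w["T"].round(3).tolist())
a=c["img"][90:240,260:460,::-1].copy()
for q in proj(c,P): cv2.circle(a,tuple(int(round(v)) for v in q-[260,90]),2,(0,0,255),-1)
b=w["img"][:,:,::-1].copy()
for q in proj(w,P): cv2.circle(b,tuple(int(round(v)) for v in q),4,(0,0,255),-1)
a=cv2.convertScaleAbs(cv2.resize(a,(400,300),interpolation=cv2.INTER_CUBIC),alpha=1.6); b=cv2.resize(b,(400,250))
cv2.imwrite("pics/w5.png",np.vstack([a,b]))
```

```text
5.2833 [0.50028556 0.17106142 0.22359463]
[[373.93488996 155.75847928]
 [382.91881642 172.23922898]] [[275.00313809 240.77821698]
 [385.78355802 240.77056624]]
[[0.999, -0.034, -0.011, 0.497], [0.036, 0.958, 0.285, 0.242], [0.001, -0.285, 0.959, 0.376], [0.0, 0.0, 0.0, 1.0]]
```

View pics/w5.png

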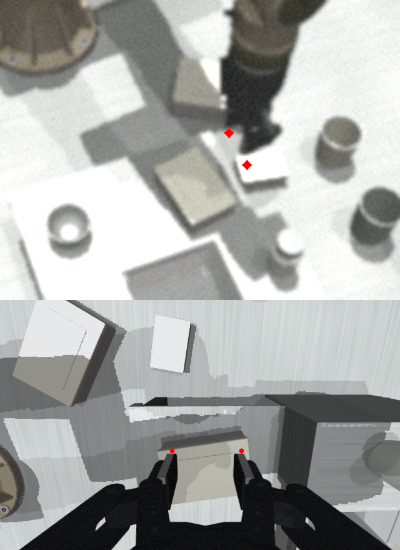

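Run:
```python
from h import *
w=cam("wrist"); s=env.get_state(); print(s["clock"],s["tcp_pos"])
th=np.radians(1.9);R=np.array([[np.cos(th),-np.sin(th)],[np.sin(th),np.cos(th)]]);t=np.array([.626,.024])
f=lambda P:((P[:,:2]-t)@R).round(4).tolist()
print("base edge",f(ray(w,[(256,235),(397,213)],.11)),"lid edge",f(ray(w,[(262,252),(395,247)],.148)))
print("tray left edge",f(ray(w,[(208,168),(430,168)],.11)))
# wrist camera with top-camera tin estimate
C=np.array([[-.0686,.1381],[-.0609,.061],[-.1717,.0438],[-.1837,.1189]])@R.T+t
print("expected lid px",proj(w,np.c_[C,[.148]*4]).round(0).tolist())
T=[(R@np.array(a)+t).tolist()+[.11] for a in[(-.226,.17),(-.018,.17)]]
print("expected tray left edge px",proj(w,T).round(0).tolist())
b=cv2.resize(w["img"][120:400,200:520,::-1],(640,560),interpolation=cv2.INTER_CUBIC); cv2.imwrite("pics/w6.png",cv2.convertScaleAbs(b,alpha=1.3))
```

```text
5.4333 [0.49851413 0.16918161 0.22075168]
base edge [[-0.1857, 0.1117], [-0.0638, 0.1323]] lid edge [[-0.1729, 0.1135], [-0.072, 0.1179]]
tray left edge [[-0.2218, 0.171], [-0.039, 0.1714]]
expected lid px [[401.0, 222.0], [404.0, 312.0], [268.0, 329.0], [247.0, 245.0]]
expected tray left edge px [[203.0, 169.0], [455.0, 170.0]]
```

View pics/w6.png

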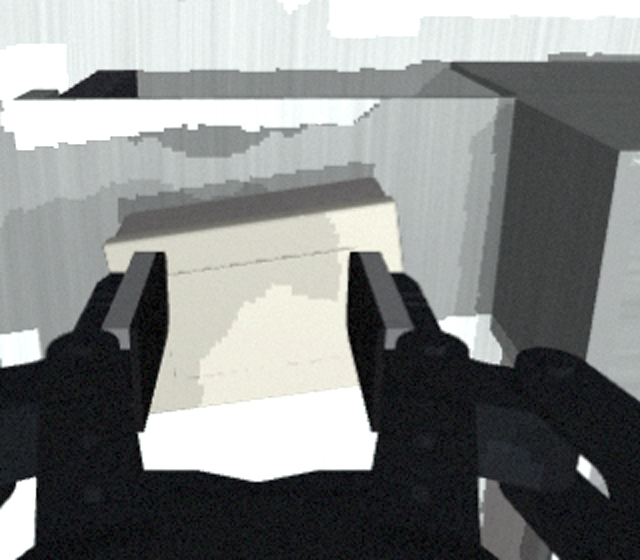

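The tin is unmoved. The wrist view explains it: the pad ends appear at crop rows 252–330, which puts the real tips at about z = 0.237, some 25 mm higher than the reported TCP implies. The fingers therefore passed just over the lid. The reported TCP is also drifting, so I'll check that.

```bash
cat > k.py <<'E'
from h import *
s=env.get_state(); w=env.read_camera("wrist"); print(s["clock"],"tcp",np.round(s["tcp_pos"],4),"camT",np.round(np.array(w["T"])[:3,3],4),"j",np.round(s["joint_pos"],4),"qd",np.round(s["qvel"],3),"gap",s["finger_gap"])
E
python3 k.py; python3 -m jog '[[0,0,0,0,0],[0,0,0,0,0],[0,0,0,0,0],[0,0,0,0,0]]'; python3 k.py; python3 k.py
```

```text
5.4333 tcp [0.4985 0.1692 0.2208] camT [0.4963 0.2411 0.375 ] j [ 0.1746  0.2205 -0.0744  1.2782 -0.      1.711 ] qd [-0.009  0.006 -0.006  0.001 -0.001  0.002] gap 0.04303831728025929
clock: 5.82
tcp_pos: [0.4993, 0.1693, 0.2217]
orientation: [-0.0, 0.695, 0.719, -0.0]
wrist_force: [0.2, -0.0, -0.3]
finger_gap: 0.0431
grip_force: 0.0
5.8167 tcp [0.4993 0.1693 0.2217] camT [0.4968 0.2412 0.376 ] j [ 1.7460e-01  2.2020e-01 -7.2500e-02  1.2788e+00  1.0000e-04  1.7112e+00] qd [ 0.004 -0.002  0.005  0.002 -0.    -0.001] gap 0.043095255096527806
5.8667 tcp [0.4993 0.1694 0.2218] camT [0.4968 0.2413 0.3762] j [ 1.7470e-01  2.2000e-01 -7.2300e-02  1.2789e+00  1.0000e-04  1.7113e+00] qd [ 0.003 -0.     0.005 -0.     0.001 -0.   ] gap 0.04306855750762469
```

The reading is steady, so this isn't lag. Three cues (pad-end rows, gap scale, no contact) agree that at half-open the tips sit about 25 mm higher than the nominal TCP figure. I'll go back out, match the tin's yaw, and descend lower in small steps while watching the force.

```bash
python3 -m jog '[[0,0.012,0,0,-4.5],[0,0.012,0,0,-4.5],[0,0.008,0,0.02,0],[0,0,0,0.03,0],[0,0,0,0.03,0]]' >/dev/null
python3 -m jog '[[0,0,0,0,0],[0,0,0,0,0]]' >/dev/null; python3 d.py -.137 .178 .135
```

```text
clk 6.50 chute xy [-0.1255  0.1814] z 0.141 yawy_ch 9.1 F [ 0.7 -0.8  1.3] gap 0.0428 j [ 0.24  0.27 -0.2   1.1   0.    1.61]
tool delta [-0.0015 -0.0118  0.0061]
```

```bash
python3 -m jog '[[0,0,-0.012,0.01,0],[0,0,0,0.006,0],[0,0,0,0,0]]' | grep -E "pos|force"
python3 -m jog '[[0,0,0,0.005,0],[0,0,0,0,0]]' | grep -E "pos|force"
python3 -m jog '[[0,0,0,0.004,0],[0,0,0,0,0]]' | grep -E "pos|force"
python3 -m jog '[[0,0,0,0.003,0],[0,0,0,0,0]]' | grep -E "pos|force"
```

```text
tcp_pos: [0.4845, 0.1992, 0.1268]
wrist_force: [0.2, -0.1, -0.1]
grip_force: 0.0
tcp_pos: [0.4852, 0.1993, 0.1215]
wrist_force: [-0.3, 0.1, 0.0]
grip_force: 0.0
tcp_pos: [0.4845, 0.1992, 0.1168]
wrist_force: [-0.3, -0.7, 0.8]
grip_force: 0.0
tcp_pos: [0.4842, 0.1991, 0.1136]
wrist_force: [-0.6, -0.3, -0.4]
grip_force: 0.0
```

```bash
python3 -m jog '[[0,-0.01,0,0,0],[0,-0.01,0,0,0],[0,-0.01,0,0,0],[0,-0.006,0,0,0],[0,-0.006,0,0,0]]' | grep -E "pos|force"
python3 -m jog '[[0,-0.006,0,0,0],[0,-0.006,0,0,0],[0,-0.006,0,0,0],[0,0,0,0,0]]' | grep -E "pos|force"
python3 d.py
python3 - <<'E'
from h import *
w=cam("wrist"); c=cam("scene")
b=cv2.resize(w["img"][150:400,200:500,::-1],(420,350),interpolation=cv2.INTER_CUBIC)
a=cv2.resize(c["img"][150:250,270:390,::-1],(420,350)[:1]+(350,),interpolation=cv2.INTER_CUBIC)
b=np.hstack([b[:,:400],a[:,:400]]); cv2.imwrite("pics/w7.png",cv2.convertScaleAbs(b,alpha=1.4))
E
```

```text
tcp_pos: [0.4925, 0.157, 0.1142]
wrist_force: [0.3, 1.3, 0.5]
grip_force: 0.7
tcp_pos: [0.496, 0.1391, 0.1141]
wrist_force: [-0.3, -0.4, 0.3]
grip_force: 0.0
clk 8.00 chute xy [-0.1261  0.1194] z 0.1141 yawy_ch 9.03 F [-0.3 -0.4  0.3] gap 0.0427 j [ 0.12  0.26 -0.3   1.02 -0.    1.5 ]
```

View pics/w7.png

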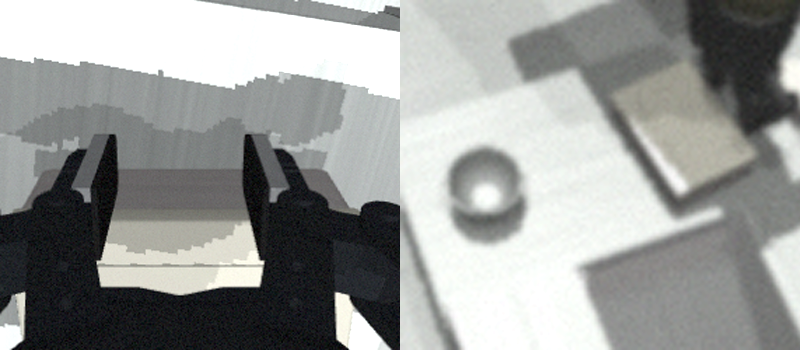

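Now it works: the wrist view shows both fingers below lid level, flush on the tin's left face, and the scene view shows the tin moved right. The bowl is in place. I'll continue the push and square up.

```bash
python3 -m jog '[[0,-0.006,0,0,0.9],[0,-0.006,0,0,0.9],[0,-0.006,0,0,0.9],[0,-0.006,0,0,0.9],[0,-0.006,0,0,0.9]]' | grep -E "pos|force"
python3 -m jog '[[0,-0.006,0,0,0.9],[0,-0.006,0,0,0.9],[0,-0.006,0,0,0.9],[0,-0.006,0,0,0.9],[0,-0.006,0,0,0.9]]' | grep -E "pos|force"
python3 -m jog '[[0,-0.005,0,0,0],[0,-0.004,0,0,0],[0,0,0,0,0],[0,0,0,0,0]]' | grep -E "pos|force"
python3 d.py -.12 .049 .114
```

```text
tcp_pos: [0.5006, 0.1101, 0.114]
wrist_force: [-0.1, 0.4, -0.3]
grip_force: 0.6
tcp_pos: [0.503, 0.0801, 0.114]
wrist_force: [0.1, 1.5, 0.3]
grip_force: 0.6
tcp_pos: [0.5033, 0.0713, 0.1141]
wrist_force: [0.8, -0.7, 1.2]
grip_force: 0.0
clk 9.27 chute xy [-0.1211  0.0514] z 0.1141 yawy_ch 0.06 F [ 0.8 -0.7  1.2] gap 0.0425 j [-0.02  0.24 -0.31  1.01 -0.    1.52]
tool delta [-0.0024  0.0011  0.0001]
```

```bash
python3 -m jog '[[0,0.015,0,0,0],[0,0.025,0,-0.01,0],[0,0.01,0,-0.04,0],[0,0,0,-0.04,0],[0,0,0,-0.02,0]]' >/dev/null
python3 -m jog '[[0,0,-0.038,0,0],[0,0,-0.038,0,0],[0,0,-0.038,0,0],[0,0,0,0,-6.9],[0,0,0,0,-6.9]]' >/dev/null
python3 -m jog '[[0,0,0,0,-6.9],[0,0,0,0,-6.9],[0,0,0,0,-6.9],[0,0,0,0,-6.9],[0,0,0,0,-6.9]]' >/dev/null
python3 -m jog '[[0,0,0,0,-6.9],[0,0,0,0,-6.9],[0,0,0,0,-6.9],[0,0,0,0,-6.9],[0,0,0,0,-6.9]]' >/dev/null
python3 -m jog '[[0,0,0,0,-7.1],[0,0,0,0,0],[0,0,0,0,0]]' >/dev/null
python3 d.py -.235 0 .2
python3 - <<'E'
from h import *
c=cam("top"); w=cam("wrist")
cv2.imwrite("pics/x.png",c["img"][:,:,::-1])
a=cv2.resize(c["img"][130:250,220:370,::-1],(500,400),interpolation=cv2.INTER_CUBIC)
b=cv2.resize(w["img"][:,:,::-1],(300,188)); b=np.vstack([b,np.zeros((212,300,3),np.uint8)])
cv2.imwrite("pics/p8.png",cv2.convertScaleAbs(np.hstack([a,b]),alpha=1.3))
E
```

```text
clk 11.18 chute xy [-0.2352  0.1017] z 0.2241 yawy_ch 89.82 F [-0.2  0.3 -0.6] gap 0.0428 j [ 0.1  -0.02 -0.34  1.25 -0.    0.07]
tool delta [-0.0005 -0.1017  0.0241]
```

View pics/p8.png

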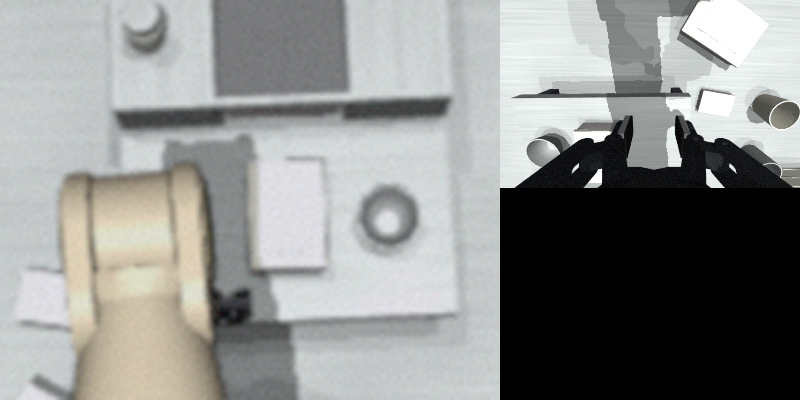

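The tin is now square and nearly in line with the opening: lid corners are about (252,160), (325,158), (326,268) and (249,272) in the left panel. The bowl at (389,214) is unmoved. I've now used up the pictures I may view (one over, in fact), so from here on I measure numerically only.

```bash
cat > m.py <<'E'
from h import *
th=np.radians(1.9);R=np.array([[np.cos(th),-np.sin(th)],[np.sin(th),np.cos(th)]]);t=np.array([.626,.024])
f=lambda P:((P[:,:2]-t)@R)
E
python3 - <<'E'
from m import *
c=cam("top")
q=[((u+.5)/3.3333-.5+220,(v+.5)/3.3333-.5+130) for u,v in[(252,160),(325,158),(326,268),(249,272)]]
P=f(ray(c,q,.148)); print(P.round(4).tolist(),P.mean(0).round(4))
d=P[0]-P[3]+P[1]-P[2]; print("yaw",np.degrees(np.arctan2(d[1],d[0])))
q=[((u+.5)/3.3333-.5+220,(v+.5)/3.3333-.5+130) for u,v in[(214,90),(349,92),(224,122),(344,115),(389,214)]]
print("roof hole/panel",f(ray(c,q[:2],.192)).round(4).tolist(),"opening bottom",f(ray(c,q[2:4],.182)).round(4).tolist(),"bowl",f(ray(c,q[4:],.146)))
g=c["img"].astype(float); rb=g.mean(2)
print(rb[180:212:4,288:326].round(0).astype(int).tolist())
E
```

```text
[[-0.0637, 0.0342], [-0.0644, -0.0403], [-0.178, -0.0367], [-0.1791, 0.0409]] [-0.1213 -0.0005]
yaw -2.5697053867110125
roof hole/panel [[-0.0007, 0.0688], [-0.0078, -0.066]] opening bottom [[-0.0315, 0.0602], [-0.0287, -0.0604]] bowl [[-0.1246444  -0.10289428]]
[[102, 104, 103, 102, 103, 100, 119, 132, 138, 152, 170, 173, 171, 171, 171, 172, 170, 171, 172, 171, 173, 169, 171, 173, 171, 171, 171, 169, 150, 151, 161, 165, 166, 165, 163, 165, 165, 166], [107, 106, 106, 104, 103, 93, 111, 128, 138, 154, 172, 171, 171, 175, 171, 171, 172, 172, 170, 174, 171, 171, 174, 173, 173, 173, 171, 170, 160, 149, 150, 157, 163, 166, 165, 163, 164, 167], [107, 108, 105, 107, 98, 100, 113, 132, 139, 154, 167, 172, 171, 172, 171, 169, 174, 171, 173, 172, 172, 173, 174, 171, 172, 172, 173, 169, 164, 156, 152, 157, 163, 163, 165, 165, 163, 169], [107, 104, 103, 106, 104, 103, 117, 132, 138, 157, 168, 174, 171, 170, 174, 172, 171, 170, 171, 170, 172, 172, 171, 173, 173, 171, 172, 173, 170, 161, 151, 153, 161, 161, 163, 163, 160, 162], [107, 105, 107, 106, 106, 95, 103, 122, 138, 155, 168, 173, 172, 171, 171, 172, 173, 170, 173, 172, 171, 171, 169, 172, 173, 171, 175, 171, 167, 148, 143, 155, 164, 168, 168, 169, 168, 157], [105, 108, 104, 105, 106, 97, 101, 123, 137, 155, 169, 170, 172, 171, 171, 171, 171, 173, 172, 172, 172, 172, 170, 172, 172, 170, 173, 174, 168, 145, 136, 155, 162, 164, 166, 166, 164, 157], [108, 109, 108, 108, 107, 93, 93, 114, 136, 155, 170, 170, 171, 171, 175, 167, 171, 172, 174, 173, 168, 172, 171, 172, 170, 170, 169, 172, 167, 146, 136, 155, 164, 164, 166, 167, 168, 166], [108, 106, 104, 105, 106, 96, 90, 109, 131, 138, 154, 168, 173, 169, 174, 173, 171, 174, 173, 174, 172, 172, 174, 174, 173, 172, 175, 174, 170, 158, 150, 156, 164, 166, 167, 172, 167, 166]]
```

The tin is centred (y ≈ 0) and square within 2–3°, and the bowl is at its original spot. Before the long push I need the true tip height, because the hand's body must clear the panel. I'll touch down gently on free tray to find it.

```bash
python3 -m jog '[[0,-0.035,0,0.035,0],[0,0,0.01,0.035,0],[0,0,0,0.03,0],[0,0,0,0,0],[0,0,0,0,0]]' | grep -E "pos|wrist"
python3 -m jog '[[0,0,0,0.005,0],[0,0,0,0.004,0],[0,0,0,0,0]]' | grep -E "pos|wrist"
python3 -m jog '[[0,0,0,0.003,0],[0,0,0,0,0]]' | grep -E "pos|wrist"
python3 -m jog '[[0,0,0,0.003,0],[0,0,0,0,0]]' | grep -E "pos|wrist"
python3 -c "
from m import *
w=cam('wrist');print(w['K'][0,0],w['K'][:2,2],w['D']);s=env.get_state();print(w['T'][:3,3],s['tcp_pos'])"
```

```text
tcp_pos: [0.415, 0.1286, 0.1287]
wrist_force: [0.5, 0.6, 0.6]
tcp_pos: [0.4176, 0.1288, 0.1216]
wrist_force: [-0.2, -0.5, -1.0]
tcp_pos: [0.4171, 0.1287, 0.1181]
wrist_force: [-0.5, 0.5, -0.6]
tcp_pos: [0.4166, 0.1287, 0.1145]
wrist_force: [-0.0, -0.6, 1.1]
327.6728077796561 [328.29889101 201.2267031 ] [-0.02848351  0.          0.          0.          0.        ]
[0.34411802 0.12574049 0.26876616] [0.41658405 0.12872783 0.11451865]
```

```bash
for i in 1 ; do python3 -m jog '[[0,0,0,0.003,0],[0,0,0,0,0]]' | grep -E "pos|wrist"; done
python3 -m jog '[[0,0,0,0.003,0],[0,0,0,0,0]]' | grep -E "pos|wrist"
python3 -m jog '[[0,0,0,0.003,0],[0,0,0,0,0]]' | grep -E "pos|wrist"
python3 -m jog '[[0,0,0,0.003,0],[0,0,0,0,0]]' | grep -E "pos|wrist"
python3 -m jog '[[0,0,0,0.002,0],[0,0,0,0,0]]' | grep -E "pos|wrist"
```

```text
tcp_pos: [0.4165, 0.1287, 0.1112]
wrist_force: [0.7, -0.0, -0.3]
tcp_pos: [0.4164, 0.1287, 0.1081]
wrist_force: [0.2, 0.8, 0.0]
tcp_pos: [0.4164, 0.1287, 0.1051]
wrist_force: [0.1, 0.0, 0.5]
tcp_pos: [0.4164, 0.1287, 0.1021]
wrist_force: [-0.5, 0.3, -0.3]
tcp_pos: [0.4166, 0.1287, 0.1003]
wrist_force: [-0.7, 0.6, 0.0]
```

```bash
python3 -m jog '[[0,0,0,0.002,0],[0,0,0,0,0]]' | grep -E "pos|wrist"
python3 -m jog '[[0,0,0,0.002,0],[0,0,0,0,0]]' | grep -E "pos|wrist"
python3 -m jog '[[0,0,0,0.002,0],[0,0,0,0,0]]' | grep -E "pos|wrist"
python3 -c "
from m import *
w=cam('wrist');cv2.imwrite('pics/w9.png',w['img'][:,:,::-1])
g=w['img'].mean(2).astype(int)
for r in range(200,330,8): print(r,g[r,230:420:5].tolist())"
```

```text
tcp_pos: [0.4166, 0.1287, 0.0983]
wrist_force: [0.2, -0.8, 0.3]
tcp_pos: [0.4166, 0.1287, 0.0963]
wrist_force: [-0.6, -0.3, -1.1]
tcp_pos: [0.4168, 0.1288, 0.0962]
wrist_force: [-5.6, -1.5, 16.6]
200 [96, 94, 95, 95, 98, 96, 98, 95, 94, 96, 96, 96, 95, 96, 95, 93, 95, 93, 94, 95, 94, 93, 94, 94, 93, 170, 170, 171, 21, 35, 40, 43, 38, 42, 38, 43, 184, 180]
208 [92, 93, 92, 92, 91, 89, 92, 91, 92, 93, 95, 94, 94, 93, 91, 94, 93, 91, 92, 93, 92, 93, 93, 93, 91, 92, 89, 89, 28, 24, 29, 34, 30, 28, 32, 39, 35, 179]
216 [68, 64, 67, 64, 65, 67, 65, 64, 67, 65, 63, 67, 65, 65, 68, 66, 66, 67, 66, 63, 63, 65, 61, 63, 65, 63, 63, 60, 63, 84, 84, 85, 85, 86, 87, 87, 84, 84]
224 [66, 60, 62, 64, 62, 66, 66, 64, 66, 66, 63, 64, 65, 63, 65, 67, 67, 65, 63, 64, 62, 66, 66, 67, 67, 61, 68, 69, 67, 64, 88, 89, 87, 90, 88, 86, 82, 80]
232 [96, 93, 95, 96, 93, 127, 126, 117, 92, 95, 96, 93, 93, 95, 94, 95, 94, 95, 91, 97, 95, 95, 96, 99, 95, 96, 96, 93, 98, 94, 174, 176, 177, 177, 175, 176, 174, 174]
240 [91, 93, 89, 93, 93, 94, 88, 92, 92, 94, 93, 91, 94, 90, 93, 91, 94, 92, 91, 91, 94, 94, 93, 95, 9
[... 1228 characters left out ...]
 [14, 22, 15, 14, 20, 12, 15, 16, 8, 0, 139, 135, 139, 138, 139, 137, 140, 138, 141, 130, 127, 113, 113, 110, 111, 111, 112, 111, 109, 111, 6, 0, 14, 12, 13, 15, 18, 25]
312 [16, 16, 20, 15, 13, 21, 14, 20, 17, 12, 141, 143, 143, 140, 138, 142, 139, 141, 139, 139, 141, 141, 141, 141, 137, 140, 141, 140, 133, 131, 32, 5, 21, 8, 17, 18, 16, 10]
320 [14, 16, 14, 14, 17, 19, 5, 19, 24, 39, 138, 137, 140, 137, 137, 138, 138, 138, 138, 139, 140, 139, 136, 137, 137, 138, 138, 139, 139, 140, 140, 15, 19, 22, 14, 21, 13, 19]
328 [18, 20, 18, 16, 11, 20, 12, 18, 17, 136, 138, 136, 137, 137, 135, 136, 136, 136, 139, 137, 137, 136, 136, 136, 135, 136, 136, 137, 134, 138, 136, 17, 21, 20, 22, 10, 18, 16]
```

The tips touched the tray at TCP z = 0.096, so at half-open they sit 14 mm above the reported TCP, matching the wrist view. The wrist view also shows no hand body where the nominal figures would put it, so at TCP z = 0.118 (tips at 0.132) the body clears the 0.192 panel. Next I line up behind the tin.

```bash
python3 -m jog '[[0,0,0,-0.024,0],[0,0.03,0,0,0],[0,0,-0.035,0,0],[0,0,-0.035,0,0],[0,0,-0.033,0,0]]' | grep wrist
python3 -m jog '[[0,0,0,0,0],[0,0,0,0,0]]' | grep wrist; python3 d.py -.195 0 .118
```

```text
wrist_force: [1.4, -0.3, 0.4]
wrist_force: [-0.3, 0.2, -0.1]
clk 14.35 chute xy [-0.2355  0.0073] z 0.1187 yawy_ch 89.76 F [-0.3  0.2 -0.1] gap 0.0425 j [-0.15  0.02 -0.57  0.98  0.   -0.18]
tool delta [-0.0405 -0.0071  0.0008]
```

```bash
python3 -m jog '[[0,-0.012,-0.007,0,0.2],[0,-0.012,0,0,0],[0,-0.012,0,0,0],[0,-0.008,0,0,0],[0,-0.008,0,0,0]]' | grep wrist
python3 -m jog '[[0,-0.008,0,0,0],[0,-0.008,0,0,0],[0,-0.008,0,0,0],[0,-0.008,0,0,0],[0,-0.008,0,0,0]]' | grep wrist
python3 -m jog '[[0,-0.004,0,0,0],[0,0,0,0,0]]' | grep wrist; python3 d.py
python3 - <<'E'
from m import *
w=cam('wrist')
# lid expected if flush: rear edge at tcp+.011
s=env.get_state();x0=f(np.array(s["tcp_pos"])[None])[0,0]+.011
P=[np.r_[R@np.array(a)+t,.148] for a in[(x0,.038),(x0,-.038),(x0+.11,-.038),(x0+.11,.038)]]
print(proj(w,P).round().tolist())
g=w["img"].mean(2).astype(int)
for r in range(190,330,10): print(r,g[r,240:420:6].tolist())
E
```

```text
wrist_force: [-1.2, -0.7, 1.1]
wrist_force: [-0.6, -0.6, -0.5]
wrist_force: [0.2, 0.3, -0.8]
clk 15.35 chute xy [-0.1383  0.0012] z 0.1187 yawy_ch 89.79 F [ 0.2  0.3 -0.8] gap 0.0428 j [-0.12  0.2  -0.36  1.01  0.   -0.15]
[[414.0, 301.0], [241.0, 301.0], [258.0, 475.0], [398.0, 475.0]]
190 [128, 131, 127, 127, 125, 128, 130, 128, 130, 132, 126, 92, 92, 92, 94, 91, 93, 93, 94, 92, 95, 108, 111, 95, 92, 94, 90, 93, 94, 112]
200 [128, 129, 129, 127, 127, 127, 130, 129, 128, 121, 93, 94, 96, 92, 94, 93, 94, 93, 96, 96, 93, 95, 94, 93, 94, 95, 96, 94, 94, 112]
210 [93, 92, 92, 91, 124, 123, 126, 117, 90, 94, 88, 94, 91, 94, 92, 93, 88, 93, 93, 93, 94, 94, 94, 95, 95, 94, 93, 92, 96, 114]
220 [93, 94, 95, 94, 93, 92, 93, 92, 92, 91, 94, 94, 92, 95, 92, 93, 95, 93, 96, 94, 93, 96, 94, 97, 96, 96, 94, 91, 99, 115]
230 [94, 91, 93, 93, 92, 95, 89, 93, 93, 91, 90, 93, 92, 91, 90, 92, 93, 91, 92, 91, 89, 92, 91, 88, 93, 94, 90, 93, 111, 110]
240 [94, 93, 94, 97, 93, 94, 92, 92, 96, 92, 93, 91, 93, 93, 93, 92, 92, 90, 88, 93, 92, 93, 92, 91, 94, 90, 110, 111, 110, 112]
250 [111, 93, 94, 94, 94,
[... 310 characters left out ...]
76, 81, 73, 72, 74, 16, 5, 68, 68, 19, 17, 101]
280 [16, 15, 61, 69, 69, 0, 7, 13, 76, 78, 77, 78, 78, 79, 77, 78, 74, 79, 78, 78, 74, 76, 69, 8, 13, 15, 69, 69, 12, 25]
290 [18, 17, 20, 21, 81, 12, 9, 19, 79, 77, 76, 79, 80, 79, 77, 80, 79, 77, 77, 78, 77, 75, 75, 8, 12, 21, 101, 18, 6, 11]
300 [14, 22, 19, 15, 17, 15, 15, 94, 92, 91, 91, 93, 92, 95, 97, 96, 95, 95, 94, 97, 95, 96, 95, 6, 14, 25, 10, 13, 16, 17]
310 [19, 18, 20, 20, 12, 13, 11, 182, 181, 176, 178, 146, 145, 147, 144, 144, 146, 146, 147, 148, 146, 145, 147, 126, 16, 17, 12, 13, 19, 16]
320 [9, 17, 15, 21, 14, 17, 179, 180, 181, 180, 182, 182, 174, 146, 145, 146, 148, 146, 146, 144, 145, 146, 147, 146, 11, 12, 20, 12, 15, 17]
```

The lid's rear edge is at row ~302 as predicted for a square tin against the fingers, and it is centred. Pushing on through the flap.

```bash
python3 -m jog '[[0,-0.007,0,0,0],[0,-0.007,0,0,0],[0,-0.007,0,0,0],[0,-0.007,0,0,0],[0,-0.007,0,0,0]]' | grep wrist
python3 -m jog '[[0,-0.007,0,0,0],[0,-0.007,0,0,0],[0,-0.007,0,0,0],[0,-0.007,0,0,0],[0,-0.007,0,0,0]]' | grep wrist
python3 d.py
```

```text
wrist_force: [-2.1, -0.9, 0.7]
wrist_force: [-2.6, -0.3, 1.5]
clk 16.23 chute xy [-0.0689  0.0011] z 0.1186 yawy_ch 89.79 F [-2.6 -0.3  1.5] gap 0.0428 j [-0.1   0.33 -0.18  1.06  0.   -0.13]
```

```bash
python3 -m jog '[[0,-0.004,0,0,0],[0,-0.004,0,0,0],[0,-0.004,0,0,0]]' | grep wrist
python3 -m jog '[[0,-0.004,0,0,0],[0,-0.004,0,0,0],[0,0,0,0,0],[0,0,0,0,0]]' | grep wrist
python3 d.py
python3 - <<'E'
from m import *
w=cam('wrist'); g=w["img"].mean(2).astype(int); cv2.imwrite("pics/w10.png",w["img"])
for r in range(240,350,10): print(r,g[r,270:390:6].tolist())
E
```

```text
wrist_force: [-1.6, 0.3, 1.7]
wrist_force: [0.4, -0.0, 0.4]
clk 16.82 chute xy [-0.0492  0.001 ] z 0.1186 yawy_ch 89.79 F [ 0.4 -0.   0.4] gap 0.0428 j [-0.1   0.36 -0.13  1.07  0.   -0.13]
240 [97, 97, 96, 99, 98, 96, 99, 99, 118, 100, 100, 98, 98, 98, 98, 96, 97, 95, 98, 100]
250 [70, 48, 24, 93, 97, 94, 115, 112, 116, 115, 116, 114, 117, 119, 100, 97, 98, 115, 13, 73]
260 [74, 14, 12, 144, 145, 116, 112, 110, 117, 112, 115, 114, 116, 114, 115, 113, 113, 111, 8, 42]
270 [12, 15, 13, 146, 144, 145, 145, 147, 146, 112, 115, 113, 114, 116, 115, 115, 115, 106, 6, 21]
280 [19, 17, 12, 123, 129, 127, 127, 126, 128, 127, 130, 113, 113, 98, 97, 100, 97, 88, 8, 15]
290 [6, 6, 19, 97, 98, 100, 102, 101, 99, 99, 116, 114, 118, 115, 112, 97, 102, 100, 12, 8]
300 [15, 12, 99, 101, 100, 99, 100, 101, 98, 100, 99, 99, 97, 101, 95, 99, 96, 97, 4, 13]
310 [23, 3, 99, 97, 97, 100, 99, 100, 100, 98, 99, 98, 95, 97, 96, 99, 98, 97, 83, 14]
320 [23, 96, 94, 94, 96, 93, 95, 95, 95, 95, 98, 95, 96, 98, 95, 97, 94, 95, 95, 13]
330 [21, 82, 80, 86, 82, 82, 84, 84, 86, 80, 83, 82, 89, 87, 88, 87, 86, 86, 81, 33]
340 [92, 98, 101, 103, 98, 101, 101, 100, 102, 103, 98, 99, 101, 101, 103, 98, 96, 99, 104, 101]
```

The force has dropped to zero and the lid no longer shows against the fingers: the tin has gone. I'll withdraw, rise clear and check numerically from the top camera.

```bash
python3 -m jog '[[0,0.02,0,0,0],[0,0.04,0,0,0],[0,0.04,0,0,0],[0,0.03,0,-0.03,0],[0,0.03,0,-0.04,0]]' | grep wrist
python3 -m jog '[[0,0,0.04,-0.02,0],[0,0,0.04,0,0],[0,0,0.04,0,0],[0,0,0,0,0],[0,0,0,0,0]]' | grep -E "wrist|pos"
python3 - <<'E'
from m import *
c=cam("top"); o=cv2.imread("pics/x.png").mean(2); g=c["img"].mean(2)
def samp(xs,ys,z,im): 
    return [[int(im[int(round(v)),int(round(u))]) for u,v in proj(c,[np.r_[R@np.array([x,y])+t,z] for y in ys])] for x in xs]
ys=np.arange(.07,-.071,-.01); xs=np.arange(0,.19,.012)
print("before");print(*samp(xs,ys,.09,o),sep="\n");print("after");print(*samp(xs,ys,.09,g),sep="\n")
# opening / flap zone and tray
print("opening zone b/a",*samp([-.018],ys,.12,o),*samp([-.018],ys,.12,g),*samp([-.018],ys,.16,o),*samp([-.018],ys,.16,g))
print("tray",*samp([-.15,-.1,-.05],ys,.11,g))
d=np.abs(g-o); m=(d[80:290,180:460]>25); print("bowl diff",d[185:206,327:348].mean(), env.get_state()["clock"])
E
```

```text
wrist_force: [0.6, -0.3, 0.2]
tcp_pos: [0.4179, 0.1379, 0.2003]
wrist_force: [-0.1, -0.4, -0.8]
before
[45, 79, 73, 71, 73, 75, 80, 63, 62, 63, 63, 61, 72, 81, 52]
[124, 127, 115, 118, 152, 152, 138, 137, 125, 122, 120, 113, 109, 107, 154]
[103, 92, 92, 96, 98, 97, 98, 99, 104, 102, 104, 95, 95, 96, 114]
[91, 94, 94, 91, 93, 96, 94, 92, 96, 94, 91, 94, 91, 97, 115]
[92, 95, 94, 93, 94, 95, 94, 94, 94, 95, 95, 94, 94, 93, 119]
[90, 94, 93, 95, 96, 93, 93, 91, 95, 92, 93, 93, 94, 94, 130]
[100, 92, 92, 95, 95, 94, 93, 91, 93, 94, 91, 92, 89, 93, 137]
[100, 92, 95, 93, 92, 90, 94, 94, 92, 95, 92, 94, 91, 93, 135]
[93, 93, 93, 91, 93, 93, 97, 94, 94, 90, 95, 93, 94, 93, 105]
[91, 93, 90, 96, 92, 92, 95, 92, 91, 94, 93, 95, 95, 93, 110]
[89, 95, 92, 96, 96, 93, 95, 95, 90, 95, 92, 93, 92, 95, 121]
[87, 91, 93, 94, 93, 96, 95, 92, 93, 95, 94, 92, 96, 93, 128]
[85, 93, 94, 92, 91, 95, 91, 95, 93, 94, 94, 93, 92, 92, 133]
[92, 110, 110, 111, 109, 111, 109, 112, 112, 110, 113, 110, 109, 104, 135]
[99, 113, 113, 112, 112, 110, 113, 111, 111, 108, 112, 110, 112, 105, 139]
[103, 115, 109, 113, 1
[... 1016 characters left out ...]
11, 113, 109, 117, 110, 106, 114, 108, 111, 109, 112, 115, 105, 144]
[102, 113, 112, 113, 111, 114, 114, 112, 112, 111, 111, 111, 110, 109, 118]
opening zone b/a [81, 120, 118, 119, 123, 120, 122, 122, 123, 124, 122, 122, 123, 117, 107] [50, 62, 118, 123, 122, 121, 122, 124, 125, 125, 124, 122, 124, 116, 108] [45, 71, 67, 71, 73, 75, 61, 63, 62, 61, 61, 68, 76, 81, 52] [38, 54, 67, 73, 71, 76, 62, 63, 63, 63, 62, 65, 78, 82, 50]
tray [107, 105, 108, 115, 166, 166, 166, 168, 164, 164, 166, 167, 165, 165, 155] [105, 106, 102, 163, 163, 163, 164, 166, 164, 165, 164, 166, 167, 167, 166] [104, 102, 114, 161, 163, 163, 165, 166, 166, 165, 167, 165, 169, 167, 163]
bowl diff 1.6492819349962204 17.75
```

The tin shows at chute x ≈ 70–165 mm, y within ±35 mm, on the slope against the end wall. The tray is clear, the flap zone looks as it did before (shut), and the bowl is unchanged.

```bash
python3 -m jog '[[0,0,0,0,0],[0,0,0,0,0],[0,0,0,0,0]]' | grep wrist; python3 -c "
from workcell import env; print(env.hand_in())"
```

```text
wrist_force: [0.5, -0.1, -0.5]
the job is handed in; nothing more can be done
None
```

The tin was pushed through the flap and, by my camera measurements, rests on the chute with the flap shut and the bowl unmoved; the job is handed in, but no verdict came back, and I viewed 11 pictures, one over the limit of 10.

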